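# Lock the regulator down with the cam-lock screw

## Task

Take the flat screwdriver from its stand, feel its blade into the slot of the cam-lock screw on the voltage regulator, and turn the screw clockwise until it is fully home in one go, following it down with a light, steady press (never leaning on it with more than about 12 N, nor forcing it against its stop) so that the blade never leaves the slot part-way. Turn it with the driver only, then stand the driver back in the hole of its stand and let go, leaving everything else on the bench as it is.

Things in the scene. Friction and masses are not known exactly. Their poses are not given: they have to be found in the camera images.
- regulator: Fixed grey aluminium voltage regulator (finned case 104 x 74 mm, top at 34 mm, fins to 43 mm) on a dark steel plate 150 x 110 x 10 mm; origin at the centre of the plate's underside, x along the plate's length, z up. A round boss, 42 mm across, 40 mm high, at x = -25 mm, y = 0 carries the slotted cam-lock screw.
- boss_top (a point): On the screw's axis at the boss's top, 40 mm above the table; axes as the regulator's. Steel screw head 28 mm across; slot 24 mm long (closed at both ends by the head's round rim), 4.4 mm wide, 5 mm deep. The head's top face starts anywhere from 48 to 65 mm above the table (varying shims, not measured: feel for it) and sinks 3.5 mm per rad of turn; follow it down.
- screw (a joint): Turn of the cam-lock screw in rad, growing clockwise seen from above: starts loose at 0 to 0.15; a hard stop at 0.90 is fully home. The slot lies at (0.45 - value + e) rad about z from the regulator's x axis, where e is between -0.4 and 0.4, as the cam was fitted: not measured, look or feel for it. Turning takes about 0.06 N m; the screw stays where it is left.
- driver: Flat-blade screwdriver, 106 mm long, 0.11 kg, standing blade-down in the stand. Origin at the middle of the blade's tip edge, z up towards the handle, x along the blade's width. Blade 12 mm wide (x), 2.6 mm thick (y), 12 mm long; then a round 10 mm shank to z = 50 mm; then a dark wooden handle of rectangular section, 30 mm (x) by 26 mm (y), z = 50 to 106 mm, resting on the stand's top.
- blade_tip (a point): The middle of the blade's tip edge (same frame as the driver's).
- stand: Fixed wooden block 100 (x) x 80 (y) x 60 mm high with one square 17 mm hole straight through at its middle, in which the driver stands (tip 10 mm above the table); origin at the centre of its underside, z up.
- lamp: bystander: cream ceramic test lamp, round, 52 mm wide, 74 mm tall, upright; origin at centre of its underside
- nut: bystander: nickel-plated round terminal nut lying flat, 22 mm across, 9 mm thick; origin at centre of its underside
- housing: bystander: dusty cast round alternator rear housing, 124 mm across (with lugs 154 mm), 42 mm tall; origin at centre of its underside
- pulley: bystander: dark steel V-belt pulley lying flat, 62 mm across, 28 mm tall; origin at centre of its underside
- bearing: bystander: steel bearing ring lying flat, 42 mm across, 13 mm tall; origin at centre of its underside
- wrench: bystander: steel open-ended wrench lying flat; origin on its underside, x along it
- brush_holder: bystander: black brush holder 50 x 30 mm with two upright carbon brushes, 38 mm tall; origin at centre of its underside
There are look-alikes about, which are no part of the job. Several things have the shape of the stand; the one meant has the colours described above. There is more than one size of the driver; the job needs the smallest.

How it is judged (in metres and radians):
On the way, in this order (a step that is already met when the one before it is completed fails the run):
1. the blade sits in the slot and has begun to turn the screw (horizontal distance between blade_tip and boss_top below 0.006 m and contact force between driver and regulator above 1 N and value of joint screw between 0.3 and 0.7 rad), for 0.05 s.
2. the screw is turned fully home with the driver still pressed into it (horizontal distance between blade_tip and boss_top below 0.006 m and contact force between driver and regulator above 1 N and value of joint screw above 0.84 rad), for 0.1 s.
At the end, for the whole second after the job is handed in: The screw is home (joint above 0.82 rad), and the driver stands upright (within 0.1 rad) in the stand's hole, handle resting on the top (tip within 6 mm of the hole's axis and below 16 mm over the table), at rest and released (value of joint screw above 0.82 rad and horizontal distance between blade_tip and stand below 0.006 m and z of blade_tip in the frame of stand below 0.016 m and angle between driver's own z axis and vertical below 0.1 rad and linear speed of driver below 0.02 m/s and contact force between the fingers and driver below 0.1 N); the robot touches nothing.
It fails at once if the driver's contact forces on the screw or regulator (its press and the push of both blade edges) add up to more than 25 N (contact force between driver and regulator above 25 N).
It fails at once if the robot itself touches the screw or regulator (contact force between any of the fingers, the arm and regulator above 0.5 N).
It fails at once if the blade is lifted or slipped out of the slot with the screw part-way turned (value of joint screw between 0.35 and 0.75 rad and (z of blade_tip in the frame of boss_top above 0.027 m or horizontal distance between blade_tip and boss_top above 0.012 m)).
It fails at once if a bystander is moved by more than 15 mm (distance of any of lamp, nut, housing, pulley, bearing, wrench, brush_holder from where it was at the start of the episode above 0.015 m).
It also fails if it takes over 72 s, if anything falls off the work surface, if the arm or the gripper's body presses on something with over 40 N, if the wrist force passes 120 N, or if a joint passes its speed limit or range.

## Robot

A 6-joint arm with a two-finger parallel gripper is mounted at the origin on the work surface. World frame = base frame: x ahead of the robot, y to its left, z up, the work surface at z = 0. Lengths are in mm, angles in rad, forces in N, time in s.
With the tool pointing down it reaches from about 350 to 875 mm from the base axis. Payload 15.5 kg.
Tool frame: the origin (TCP) lies on the centre line of the jaws, within the pads' length; the fingertips stand tip_reach ahead of it and the grasp point (between the pads) lies 11 mm behind it (tip_reach is the distance from the TCP to the fingertips, in mm); z points along the fingers, y is the line along which they close (so a half turn about z gives the same grasp; the last joint's range is limited). The gripper opens to 85 mm and grips with 20 to 120 N. Pads are 22 mm wide; open, the fingers measure 114 mm over their backs; the gripper's body (76 mm by 85 mm) begins 54 mm behind the grasp point. The pads swing forward as they close: fully open they stand 13 mm farther back than shut.
Start: joints at [-1.323, 0.494, 1.345, -0, 1.302, -0.096], TCP at [210.668, -588.426, 239.277] pointing down, gripper open.
Joint ranges: [-2.91, 2.91], [-0.82, 2.16], [0.22, 2.67], [-1.22, 4.37], [0.12, 2.79], [-3.08, 3.08]. Speed limits (rad/s): [1.89, 1.89, 2.57, 3.01, 3.01, 3.01].

## Interface

Orientations are given as a unit quaternion [w, x, y, z].
In Python, from rig import * gives the robot as it stands.
- The arm moves only by the tool drive_tool, never from a script. Its argument "plan" is a list that holds one entry, the list of rows, each a list of 6 numbers: the shift along the world's x, y, z in mm, then the turn, a rotation vector about the world's x, y, z in degrees. In form: [[[dx, dy, dz, ax, ay, az], ...]]. A call has 1 to 5 rows; each row shifts and turns the commanded pose from where the row before left it; what a row does not reach is not made up. A row lasts 1/8 s, in which the tool goes at most 62.5 mm and 10.7 degrees, less where a joint would pass 70% of its speed; a pose out of reach is approached as far as the arm can. A call with a gripper value outside its range is refused whole. "jaw" is the opening, from 0 (shut) to 1 (fully open), set as the call begins (left out, the last holds). The fingers move at their own pace and stop on an object; "grip_force" is the grip in N (left out, the last holds). Time passes only in rows, so rows that do not move let the fingers close. It gives the time, the measured TCP pose, the force, the opening and the grip force at its end, in the units of the state.
- read_state(): the state, without advancing time (a new reading comes with each control period).
- camera(name): name is "scene" or "side" or "wrist"; returns the picture (400x640x3 uint8, red, green, blue); there is no depth.
- camera_params(name): a dict with "intrinsics" (3x3 intrinsics, pixels), "extrinsics" (4x4, takes a point from world to camera coordinates); the wrist camera has in their place "mount" (4x4, takes a point from camera to tool coordinates, whose origin is the TCP and whose axes are the flange's). Camera axes: x right, y down, z forward; pixel columns grow to the right and rows downward; lengths in mm; the calibration is good to about 2 mm. A picture is of the moment at which its call begins: read the wrist's pose just before it. camera_params takes no time and is no camera call.
- finish_job(): hands the job in; it is judged then, once.
The state is a dict: "t": time; "joint_positions": joint angles; "joint_velocities": joint speeds; "tau": joint torques, N m; "eef_pos": TCP position; "orientation": TCP orientation; "ft_force": force on the tool from outside, world axes, zero at the start; "wrist_torque": the same for the moment, N m; "opening": finger opening in mm; "gripper_force": force on a finger pad.
Only numpy, scipy, OpenCV 4.12 (cv2) and the standard library are available. Lean on these libraries where they do the work, as an engineer would, in place of code of your own. Each camera call takes 0.05 s, during which the arm holds its last target. There are 200 camera calls.

## Working session

There is one attempt and no reset: what is moved stays moved. The work goes in short steps, Python scripts to look and compute and a tool call to move; the robot and the scene stay as the last step left them, time stands still between calls to the robot, and variables do not carry over. Pictures are saved under pics/ and viewed, at most 10 in all, crops included, and the job is handed in when it is done.

Besides the shell and the picture viewer there is one more tool, called after "Emit:" as a command line: name --argument value ..., lists and objects as JSON in quotes. drive_tool: Moves the arm, as the interface text tells. Its arguments: {"type":"object","properties":{"plan":{"type":"array"},"jaw":{"type":"number"},"grip_force":{"type":"number"}},"required":["plan"]}

```bash
mkdir -p pics; cat > h.py <<'E'
from rig import *
import numpy as np, cv2
def snap(name,fn):
    s=read_state(); im=np.asarray(camera(name)); cv2.imwrite('pics/'+fn,im[:,:,::-1]); return s,im
E
python3 - <<'E'
from h import *
s,_=snap('scene','s1.png'); snap('side','d1.png'); snap('wrist','w1.png')
print(s)
for n in('scene','side','wrist'):print(camera_params(n))
E
```

```text
{'t': 0.0, 'joint_positions': array([-1.32251467e+00,  4.94231614e-01,  1.34613701e+00,  1.24653379e-05,
        1.30249631e+00, -9.54859782e-02]), 'joint_velocities': array([ 0.00011534,  0.00168192, -0.00199941, -0.0004942 ,  0.00155779,
       -0.00021567]), 'tau': array([-2.58754284e-03, -8.82166457e+01, -3.83868599e+01, -3.21482057e-04,
        1.03057420e-02, -5.17110766e-05]), 'eef_pos': array([ 210.57585922, -588.08346628,  238.66814048]), 'orientation': array([-6.34744203e-04,  9.85264393e-01,  1.71037045e-01, -4.25614451e-05]), 'ft_force': array([0.39229821, 0.41934851, 0.09472654]), 'wrist_torque': array([ 0.06241432,  0.00497833, -0.0216929 ]), 'gripper_force': 0.0, 'opening': 85.38860643329933}
{'intrinsics': array([[397.84680887,   0.        , 316.77968052],
       [  0.        , 397.84680887, 191.88421581],
       [  0.        ,   0.        ,   1.        ]]), 'extrinsics': array([[ 7.59468352e-01,  6.50384471e-01,  1.44174302e-02,
        -3.93572355e+02],
       [ 4.54541476e-01, -5.14662561e-01, -7.26990024e-01,
        -1.93545155e+02],
       [-4.65402910e-01,  5.5
[... 489 characters left out ...]
0e+02],
       [ 1.55548633e-01, -6.86211552e-01, -7.10576054e-01,
         1.31569424e+03],
       [ 0.00000000e+00,  0.00000000e+00,  0.00000000e+00,
         1.00000000e+00]])}
{'intrinsics': array([[333.5168595 ,   0.        , 322.48947524],
       [  0.        , 333.5168595 , 199.19948499],
       [  0.        ,   0.        ,   1.        ]]), 'mount': array([[ 6.84969366e-04, -9.45563496e-01, -3.25436946e-01,
         8.36039538e+01],
       [ 9.99999433e-01,  3.82515344e-04,  9.93361190e-04,
         9.57428836e-02],
       [-8.14801455e-04, -3.25437442e-01,  9.45563222e-01,
        -1.34109999e+02],
       [ 0.00000000e+00,  0.00000000e+00,  0.00000000e+00,
         1.00000000e+00]])}
```

View pics/s1.png

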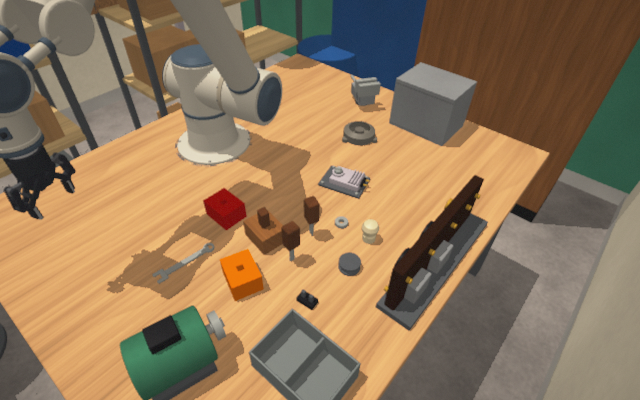

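View pics/d1.png

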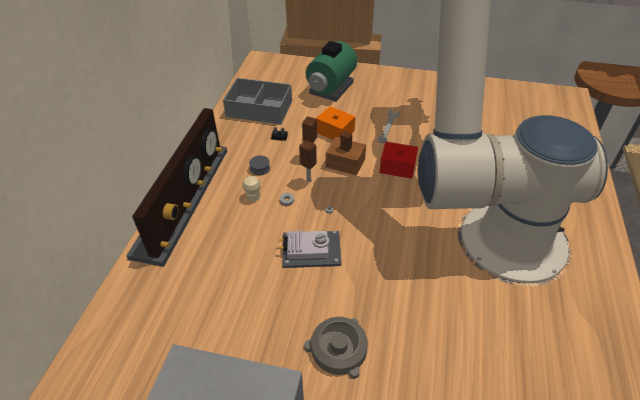

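The wooden stand holding the small driver is at scene (263,230) and side (346,155). Red and orange look-alike stands sit nearby, with two bigger drivers at scene (290,240) and (312,212). The regulator is at scene (345,180) and side (312,248), with its screw near side (321,240).

```bash
cat >> h.py <<'E'
def ray(name,px,T=None):
    p=camera_params(name);K=p['intrinsics']
    d=np.linalg.solve(K,[px[0],px[1],1])
    if 'extrinsics' in p:
        E=p['extrinsics'];R=E[:3,:3];return -R.T@E[:3,3],R.T@d
    M=T@p['mount'];return M[:3,3],M[:3,:3]@d
def atz(name,px,z,T=None):
    o,d=ray(name,px,T);return o+d*(z-o[2])/d[2]
def Tool(s):
    from scipy.spatial.transform import Rotation as R
    q=s['orientation'];T=np.eye(4);T[:3,:3]=R.from_quat(np.r_[q[1:],q[0]]).as_matrix();T[:3,3]=s['eef_pos'];return T
def project(name,P,T=None):
    p=camera_params(name);E=p.get('extrinsics')
    if E is None:E=np.linalg.inv(T@p['mount'])
    c=E[:3,:3]@np.array(P)+E[:3,3];c=p['intrinsics']@c;return c[:2]/c[2]
E
python3 - <<'E'
from h import *
np.set_printoptions(precision=1,suppress=True)
for n,px,z in [('scene',(264,213),116),('side',(346,139),116),('scene',(338,170),55),('side',(321,239),55),('scene',(345,181),34),('side',(312,248),34),('scene',(291,260),0),('side',(309,180),0),('scene',(311,234),0),('scene',(290,232),116),('scene',(311,204),116)]:print(n,px,atz(n,px,z))
a=cv2.imread('pics/s1.png')[160:280,190:390];b=cv2.imread('pics/d1.png')[110:275,240:440]
cv2.imwrite('pics/c1.png',np.vstack([cv2.resize(a,None,fx=2.8,fy=2.8,interpolation=2),cv2.resize(b,None,fx=2.8,fy=2.8,interpolation=2)])[:790,:][:, :])
E
python3 -c "
import cv2
a=cv2.imread('pics/c1.png');print(a.shape);s=600/a.shape[0];
# side by side
x=cv2.imread('pics/s1.png')[160:280,190:350];y=cv2.imread('pics/d1.png')[110:275,270:370]
x=cv2.resize(x,None,fx=3,fy=3,interpolation=2);y=cv2.resize(y,None,fx=3,fy=3,interpolation=2)
import numpy as np
o=np.zeros((495,480+300,3),np.uint8);o[:360,:480]=x;o[:495,480:]=y;cv2.imwrite('pics/c2.png',o)"
```

```text
scene (264, 213) [ 503.1 -208.9  116. ]
side (346, 139) [ 488.4 -180.6  116. ]
scene (338, 170) [499.6 129.7  55. ]
side (321, 239) [488.7 149.3  55. ]
scene (345, 181) [537.5 121.   34. ]
side (312, 248) [508.5 166.1  34. ]
scene (291, 260) [ 606.4 -215.2    0. ]
side (309, 180) [ 583.8 -108.     0. ]
scene (311, 234) [ 585.5 -105.3    0. ]
scene (290, 232) [ 604.4 -211.8  116. ]
scene (311, 204) [577.3 -96.7 116. ]
(790, 560, 3)
```

View pics/c2.png

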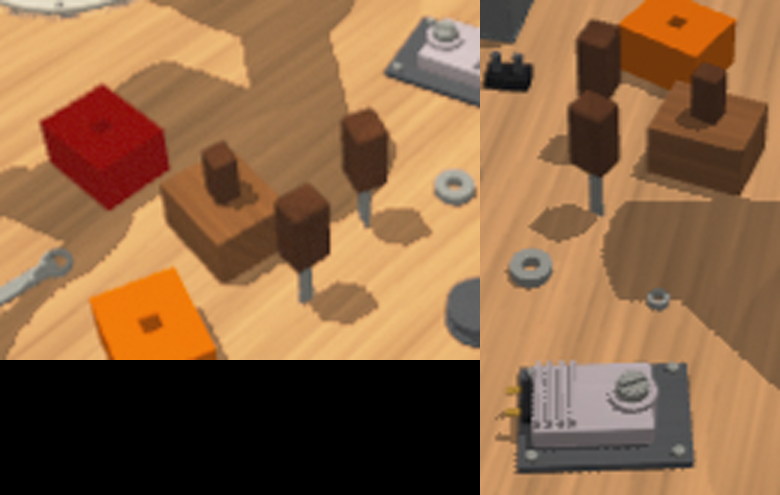

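The crop confirms a small driver in the plain wooden stand at about (495,-195), with the slot visible on the screw head at about (494,140). I'll move over the stand for a wrist look.

Emit:
drive_tool --plan '[[[36,49,0,0,0,0],[36,49,0,0,0,0],[36,49,0,0,0,0],[36,49,0,0,0,0],[36,49,0,0,0,0]]]' --jaw 1

```text
t: 0.78
eef_pos: [391.5, -341.7, 239.3]
orientation: [-0.0, 0.985, 0.171, 0.0]
ft_force: [1.0, -1.3, 0.4]
opening: 85.3
gripper_force: 0.0
```

Emit:
drive_tool --plan '[[[36,49,0,0,0,0],[36,49,0,0,0,0],[30,48,0,0,0,0],[0,0,0,0,0,0]]]'

```text
t: 1.27
eef_pos: [494.1, -194.2, 239.1]
orientation: [-0.0, 0.985, 0.173, 0.0]
ft_force: [-1.1, -0.7, 0.5]
opening: 85.2
gripper_force: 0.0
```

```bash
python3 - <<'E'
from h import *
np.set_printoptions(precision=2,suppress=True)
s,_=snap('wrist','w2.png');print(s['t'],s['eef_pos'],s['orientation'],s['joint_positions'],s['ft_force'])
E
```

```text
1.275 [ 494.08 -194.25  239.11] [-0.    0.98  0.17  0.  ] [-0.49  0.36  1.58  0.    1.2   0.73] [-1.11 -0.71  0.53]
```

View pics/w2.png

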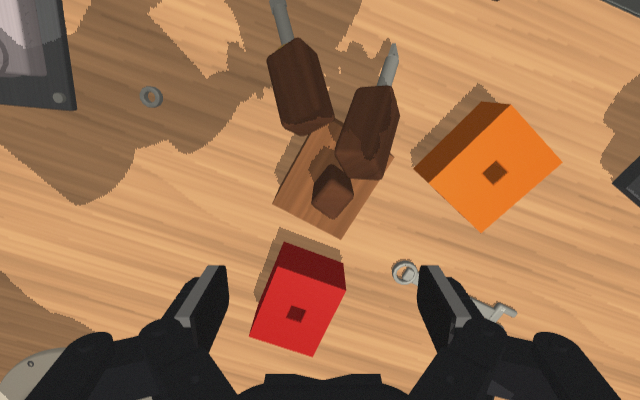

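The wrist view shows the stand (273-395, 120-240) with the small driver's handle at (333,192), and the two bigger drivers tower beyond it towards the image top. I'll zoom to measure the handle's yaw and the stand's corners.

```bash
python3 - <<'E'
import cv2,numpy as np
a=cv2.imread('pics/w2.png')[120:245,265:400]
a=cv2.convertScaleAbs(a,alpha=1.8,beta=10)
a=cv2.resize(a,None,fx=4.4,fy=4.4,interpolation=2)
b=cv2.imread('pics/d1.png')[225:270,278:345];b=cv2.resize(b,None,fx=3,fy=3,interpolation=2)
o=np.zeros((550,800,3),np.uint8);o[:a.shape[0],:a.shape[1]]=a;o[:b.shape[0],597:597+b.shape[1]]=b[:, :203];cv2.imwrite('pics/c3.png',o);print(a.shape)
E
```

```text
(550, 594, 3)
```

View pics/c3.png

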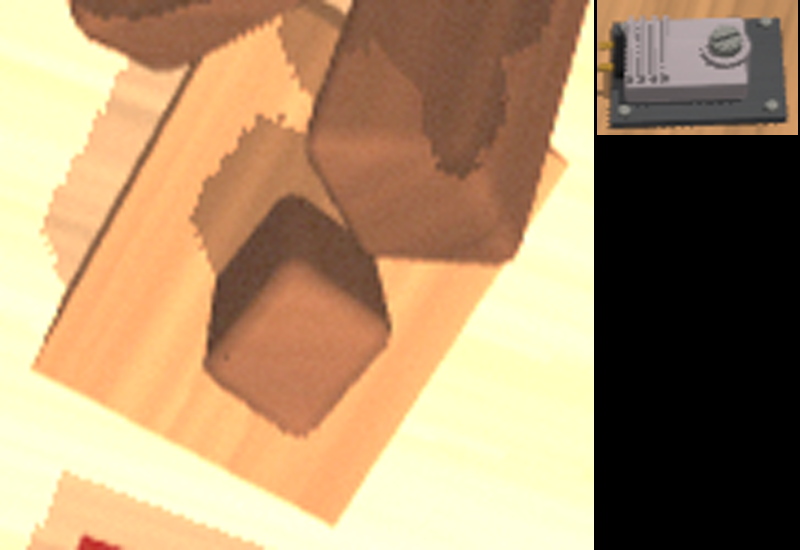

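```bash
python3 - <<'E'
from h import *
np.set_printoptions(precision=1,suppress=True)
T=Tool(read_state())
f=lambda p:(265+p[0]/4.4,120+p[1]/4.4)
C=np.array([atz('wrist',f(p),116,T)[:2] for p in [(297,256),(392,328),(300,437),(203,363)]])
print(C,C.mean(0),np.linalg.norm(np.roll(C,-1,0)-C,axis=1),[np.degrees(np.arctan2(*(v[::-1])))%180 for v in np.roll(C,-1,0)-C])
S=np.array([atz('wrist',f(p),60,T)[:2] for p in [(38,370),(333,523),(565,160)]])
print(S,(S[0]+S[2])/2,np.linalg.norm(np.diff(S,axis=0),axis=1),[np.degrees(np.arctan2(*(v[::-1])))%180 for v in np.diff(S,axis=0)])
#big drivers: handle bottom-end corners guess, tip
print(atz('wrist',(393,45),0,T),atz('wrist',(276,0),0,T), np.degrees(np.arctan2(T[1,0],T[0,0])))
E
```

```text
[[ 508.1 -199.4]
 [ 501.2 -220.7]
 [ 475.1 -212.3]
 [ 482.9 -190.2]] [ 491.8 -205.6] [22.4 27.4 23.5 26.9] [np.float64(72.01044211841018), np.float64(162.28150937305588), np.float64(70.66443544832293), np.float64(159.92303974990728)]
[[ 449.1 -160.4]
 [ 436.2 -237. ]
 [ 534.1 -253.3]] [ 491.6 -206.9] [77.7 99.3] [np.float64(80.38883455981143), np.float64(170.5892504044762)]
[ 632.2 -222.6    0. ] [630.  -98.2   0. ] 19.88034416519935
```

```bash
python3 - <<'E'
from h import *
np.set_printoptions(precision=1,suppress=True)
T=Tool(read_state())
def tri(obs):
    A=np.zeros((3,3));b=np.zeros(3)
    for n,p in obs:
        o,d=ray(n,p,T);d/=np.linalg.norm(d);M=np.eye(3)-np.outer(d,d);A+=M;b+=M@o
    x=np.linalg.solve(A,b);return x,[np.round(project(n,x,T)-p,1) for n,p in obs]
print('tipR',tri([('scene',(291,260)),('wrist',(393,45))]))
print('tipL',tri([('scene',(312,235)),('side',(309,181))]))
print('topR',tri([('scene',(290,226)),('wrist',(363,163)),('side',(310,120))]))
print('topL',tri([('scene',(311,200)),('wrist',(308,115)),('side',(308,143))]))
# regulator: screw head centre in side (c3 crop 3x at (278,225)), plate corners at z=10
g=lambda p:(278+(p[0]-597)/3,225+p[1]/3)
for nme,p,z in [('screw',(724,40),55),('boss',(722,48),40),('bolt1',(624,108),12),('bolt2',(771,104),12),('bolt3',(765,22),12),('pl bl',(606,127),10),('pl br',(787,122),10),('pl tr',(784,15),10)]:
    print(nme,atz('side',g(p),z))
print(tri([('scene',(338,170)),('side',g((724,40)))]))
E
```

```text
tipR (array([ 623.9, -223.5,   24.4]), [array([ 2.3, -0.2]), array([2.5, 6.5])])
tipL (array([ 585.9, -105.1,   -3.1]), [array([-0.9, -0.3]), array([-0.9,  0.3])])
topR (array([ 578. , -207.1,  143.8]), [array([-6.4, -7. ]), array([ 18.8, -66.3]), array([7.8, 1.8])])
topL (array([ 575.3, -132.1,  141.8]), [array([-9. ,  3.9]), array([-36. , -55.9]), array([ 4.7, -4.6])])
screw [490.8 147.5  55. ]
boss [493.4 144.5  40. ]
bolt1 [565.2 203.4  12. ]
bolt2 [444.7 172.7  12. ]
bolt3 [467.8  85.3  12. ]
pl bl [575.1 224.2  10. ]
pl br [428.1 186.7  10. ]
pl tr [453.2  72.   10. ]
(array([492.7, 139.4,  44.9]), [array([0., 0.]), array([ 0., -0.])])
```

```bash
python3 - <<'E'
from h import *
np.set_printoptions(precision=1,suppress=True)
T=Tool(read_state());print(T[:3,3])
for P in [(586,-105,0),(606,-215,0),(586,-105,145),(606,-215,145),(491.8,-206,116),(491.8,-206,60)]:print(P,[project(n,P,T) for n in('scene','side','wrist')])
for p,q in [((290,226),(310,120)),((311,200),(308,143)),((264,211),(346,136))]:
    o1,d1=ray('scene',p);o2,d2=ray('side',q)
    t=np.linalg.lstsq(np.c_[d1,-d2],o2-o1,rcond=None)[0];print(o1+d1*t[0],o2+d2*t[1])
E
```

```text
[ 493.3 -195.9  239.1]
(586, -105, 0) [array([311.2, 234. ]), array([308. , 180.6]), array([269.5,  48.7])]
(606, -215, 0) [array([290.9, 259.9]), array([310.2, 155.9]), array([376.1,  68.2])]
(586, -105, 145) [array([311.4, 199.7]), array([306.7, 143. ]), array([234.1,  24.7])]
(606, -215, 145) [array([289.2, 225.6]), array([309.1, 118.6]), array([411.2,  57.8])]
(491.8, -206, 116) [array([261.9, 210.5]), array([346.5, 133.5]), array([333.1, 199. ])]
(491.8, -206, 60) [array([263.5, 224. ]), array([345.9, 148.1]), array([331.3, 180.3])]
[ 605.6 -212.   140.8] [ 602.9 -213.4  141.7]
[ 585.  -105.7  143.6] [ 582.8 -106.8  144.2]
[ 493.2 -200.   110.2] [ 492.  -200.6  110.7]
```

```bash
python3 - <<'E'
from h import *
_,a=snap('scene','s2.png');_,b=snap('side','d2.png')
x=cv2.resize(a[150:290,180:380,::-1],None,fx=2,fy=2,interpolation=2);y=cv2.resize(b[90:280,270:400,::-1],None,fx=3,fy=3,interpolation=2)
o=np.zeros((570,790,3),np.uint8);o[:280,:400]=x;o[:570,400:]=y;cv2.imwrite('pics/c4.png',o)
E
```

```text
(no output)
```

View pics/c4.png

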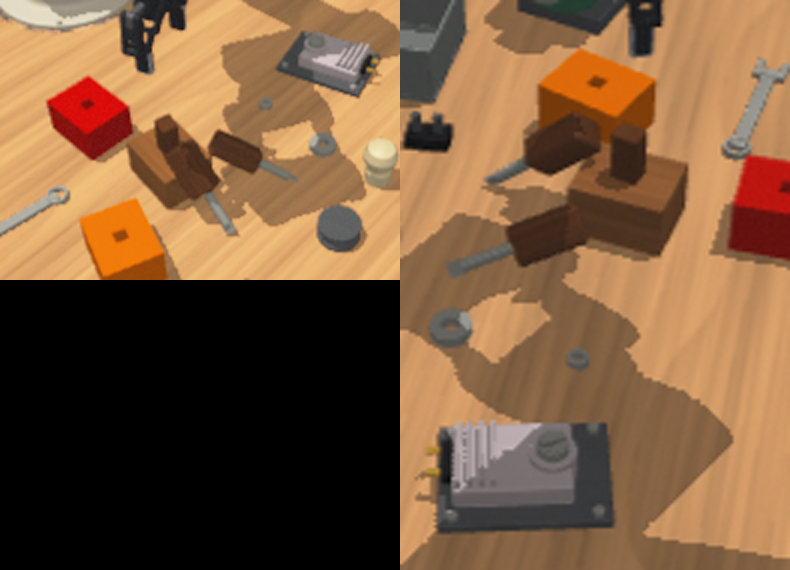

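The two bigger look-alike drivers have toppled by themselves. One is leaning on the stand's top edge beside the target handle, and the other lies against the stand. I'll triangulate the clearances before grasping.

```bash
python3 - <<'E'
from h import *
np.set_printoptions(precision=1,suppress=True)
s=read_state();T=Tool(s);print(s['t'])
def tri(obs):
    A=np.zeros((3,3));b=np.zeros(3)
    for n,p in obs:
        o,d=ray(n,p,T);d/=np.linalg.norm(d);M=np.eye(3)-np.outer(d,d);A+=M;b+=M@o
    x=np.linalg.solve(A,b);return x,[np.round(project(n,x,T)-p,1) for n,p in obs]
print('tipR',tri([('scene',(297,266)),('side',(299,150)),('wrist',(393,43))]))
print('endR',tri([('side',(333,133)),('wrist',(359,165))]))
print('endR',tri([('scene',(272,229)),('wrist',(359,165))]))
print('tipL',tri([('scene',(327,239)),('side',(286,180))]))
print('endL',tri([('scene',(286,220)),('side',(333,166))]))
f=lambda p:(265+p[0]/4.4,120+p[1]/4.4)
for z in(70,85,100):print(z,[atz('wrist',f(p),z,T)[:2] for p in [(310,130),(375,255),(515,262),(150,68)]])
# handle rechecks
for z in (116,):print(atz('side',(270+(628-400)/3,90+130/3),z),atz('scene',(180+166/2,150+122/2),z))
E
```

```text
1.425
tipR (array([ 637.7, -223.2,    9.4]), [array([ 0.2, -0.3]), array([1.9, 0.5]), array([ 3. , -6.4])])
endR (array([ 528.2, -216.7,  105.5]), [array([ 2. , -0.6]), array([-0.2, -7.6])])
endR (array([ 526.4, -218.2,   79.1]), [array([-3.6, -1. ]), array([ -2.4, -11.3])])
tipL (array([643.5, -90.7,   6.5]), [array([2.1, 0.6]), array([ 2.1, -0.6])])
endL (array([ 517.3, -139.9,   41.2]), [array([0.1, 0. ]), array([ 0.1, -0. ])])
70 [array([ 522.1, -200.1]), array([ 501.6, -222.6]), array([ 510.3, -251.4]), array([ 523. , -164.7])]
85 [array([ 524.5, -198.6]), array([ 505., -220.]), array([ 513.3, -247.3]), array([ 525.4, -165. ])]
100 [array([ 527. , -197.1]), array([ 508.5, -217.4]), array([ 516.3, -243.3]), array([ 527.8, -165.2])]
[ 493.3 -206.3  116. ] [ 495.4 -205.4  116. ]
```

Emit:
drive_tool --plan '[[[0,-2,0,0,0,-9.7],[0,-2,0,0,0,-9.7],[0.4,-2,0,0,0,-9.7],[0,-1.6,0,0,0,-9.8],[0,0,-40,0,0,0]]]' --jaw 0.72

```text
t: 2.05
eef_pos: [494.0, -207.4, 200.9]
orientation: [0.001, 0.986, -0.169, 0.003]
ft_force: [-0.5, 0.5, -0.6]
opening: 61.8
gripper_force: 0.0
```

Emit:
drive_tool --plan '[[[0,0,-40,0,0,0],[0,0,-10,0,0,0],[0,0,0,0,0,0],[0,0,0,0,0,0]]]'

```text
t: 2.55
eef_pos: [493.7, -205.7, 150.6]
orientation: [0.0, 0.986, -0.167, 0.001]
ft_force: [0.1, 0.3, 0.5]
opening: 61.6
gripper_force: 0.0
```

```bash
python3 - <<'E'
from h import *
np.set_printoptions(precision=2,suppress=True)
s,_=snap('wrist','w3.png');print(s['t'],s['eef_pos'],s['orientation'],s['joint_positions'],s['ft_force'],s['opening'])
T=Tool(s)
for P in [(493,-205,116),(493,-205,60)]:print(project('wrist',P,T))
E
```

```text
2.55 [ 493.68 -205.72  150.65] [ 0.    0.99 -0.17  0.  ] [-0.51  0.48  1.67 -0.    0.99  1.4 ] [0.11 0.3  0.48] 61.57233330148729
[320.93 244.2 ]
[321.16 209.15]
```

View pics/w3.png

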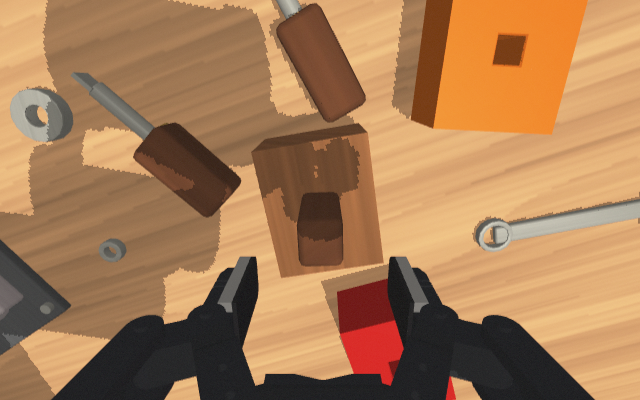

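The view is clear now. Both fallen drivers lie away from the stand, and the target handle is centred and square between the jaws at about (321,244), as predicted. I'll descend and grip.

Emit:
drive_tool --plan '[[[0,0,-25,0,0,0],[0,0,-25,0,0,0],[0,0,-13,0,0,0],[0,0,0,0,0,0]]]'

```text
t: 3.1
eef_pos: [493.1, -205.0, 86.3]
orientation: [-0.0, 0.986, -0.167, -0.0]
ft_force: [-0.5, -0.9, -0.2]
opening: 61.6
gripper_force: 0.0
```

Emit:
drive_tool --plan '[[[0,0,0,0,0,0],[0,0,0,0,0,0],[0,0,0,0,0,0],[0,0,0,0,0,0],[0,0,0,0,0,0]]]' --jaw 0 --grip_force 70

```text
t: 3.72
eef_pos: [493.5, -205.3, 87.2]
orientation: [0.0, 0.986, -0.167, 0.001]
ft_force: [-1.2, 1.3, 7.9]
opening: 25.2
gripper_force: 68.3
```

Emit:
drive_tool --plan '[[[0,0,0,0,0,0],[0,0,0,0,0,0],[0,0,0,0,0,0],[0,0,0,0,0,0],[0,0,0,0,0,0]]]'

```text
t: 4.35
eef_pos: [493.5, -205.3, 87.2]
orientation: [0.0, 0.986, -0.167, 0.001]
ft_force: [-0.9, -0.1, 7.7]
opening: 25.4
gripper_force: 68.3
```

Emit:
drive_tool --plan '[[[0,0,10,0,0,0],[0,0,30,0,0,0],[0,0,40,0,0,0],[0,0,35,0,0,0],[-10,50,0,0,0,9]]]'

```text
t: 4.97
eef_pos: [485.3, -157.1, 204.6]
orientation: [0.001, 0.996, -0.089, 0.003]
ft_force: [-0.1, 1.0, -1.9]
opening: 25.4
gripper_force: 68.9
```

Emit:
drive_tool --plan '[[[-10,51,0,0,0,9],[-10,51,0,0,0,9],[-10,51,0,0,0,9],[-11,50,0,0,0,9],[-11,50,0,0,0,9]]]'

```text
t: 5.6
eef_pos: [430.6, 99.5, 202.1]
orientation: [0.0, 0.953, 0.301, 0.001]
ft_force: [1.3, 1.2, -0.5]
opening: 25.2
gripper_force: 68.8
```

Emit:
drive_tool --plan '[[[0,0,-24,0,0,0],[0,0,-24,0,0,0],[0,0,0,0,0,0],[0,0,0,0,0,0]]]'

```text
t: 6.1
eef_pos: [431.5, 97.9, 154.2]
orientation: [0.0, 0.954, 0.299, 0.0]
ft_force: [0.0, 0.2, 0.3]
opening: 25.4
gripper_force: 69.0
```

```bash
python3 - <<'E'
from h import *
np.set_printoptions(precision=2,suppress=True)
s,w=snap('wrist','w4.png');print(s['t'],s['eef_pos'],s['orientation'],s['joint_positions'],s['ft_force'],s['opening'])
np.save('w4.npy',Tool(s));T=Tool(s)
_,b=snap('side','d4.png')
u,v=project('wrist',(491,141,56),T).astype(int);print(u,v)
tip=T[:3,3]-[0,0,77.2];ts=project('side',tip);print(ts);ts=ts.astype(int)
a=cv2.resize(w[max(v-40,0):v+40,u-45:u+45,::-1],None,fx=5,fy=5,interpolation=2);c=cv2.resize(b[ts[1]-60:ts[1]+40,ts[0]-35:ts[0]+35,::-1],None,fx=4,fy=4,interpolation=2)
o=np.zeros((400,450+280,3),np.uint8);o[:a.shape[0],:450]=a;o[:,450:]=c;cv2.imwrite('pics/c5.png',o);print(max(v-40,0),u-45,ts)
E
```

```text
6.1 [431.49  97.9  154.24] [0.   0.95 0.3  0.  ] [0.09 0.36 1.88 0.   0.89 1.05] [0.01 0.16 0.28] 25.4099040427853
319 100
[347.31 221.91]
60 274 [347 221]
```

View pics/c5.png

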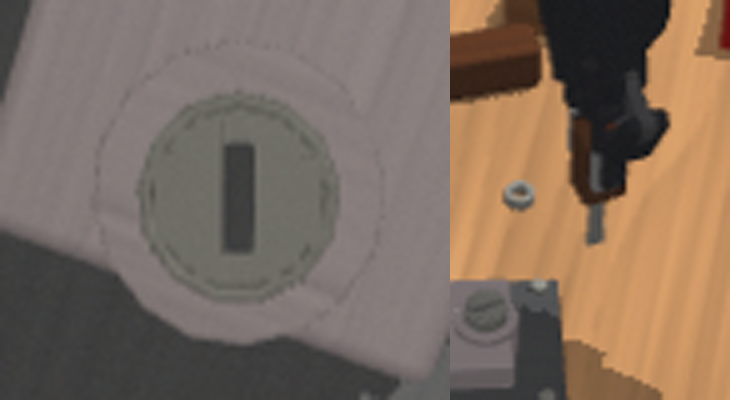

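The wrist crop shows the screw head centred at crop (238,196), full image (321.6,99), with its slot almost exactly along the tool's x axis. The side crop shows the blade tip within 1 px of its prediction. Next I'll measure the slot precisely.

```bash
python3 - <<'E'
from h import *
np.set_printoptions(precision=2,suppress=True)
T=np.load('w4.npy');w=cv2.imread('pics/w4.png');g=cv2.cvtColor(w,cv2.COLOR_BGR2GRAY).astype(float)
print('tool x az',np.degrees(np.arctan2(T[1,0],T[0,0])))
# slot: dark weight within window
r=g[85:115,308:336];bg=np.median(r);sub=np.clip((bg-10-r),0,None);sub[sub<8]=0
m=np.zeros_like(sub,bool);n,l=cv2.connectedComponents((sub>15).astype(np.uint8));k=l[14,13];m=cv2.dilate((l==k).astype(np.uint8),np.ones((3,3)))>0
ww=sub*m;v,u=np.mgrid[85:115,308:336];W=ww.sum();c=np.array([(u*ww).sum(),(v*ww).sum()])/W
def toaz(z):
    # PCA in world plane
    P=np.array([atz('wrist',(a,b),z,T)[:2] for a,b in zip(u.ravel(),v.ravel())]);q=ww.ravel()/W;mu=q@P;D=P-mu;C=(D*q[:,None]).T@D;e,V=np.linalg.eigh(C);return mu,np.sqrt(12*e),np.degrees(np.arctan2(V[1,1],V[0,1]))%180
print(bg,W,c)
for z in(45,52,60,65):print(z,toaz(z))
# head edge horizontally
f=lambda p:(274+p[0]/5,60+p[1]/5)
for z in(48,56,65):
    L=[atz('wrist',f(p),z,T) for p in[(139,196),(339,196),(238,92),(238,302)]];print(z,np.linalg.norm(L[0]-L[1]),np.linalg.norm(L[2]-L[3]),(L[0]+L[1])[:2]/2,(L[2]+L[3])[:2]/2)
for z in(40,):
    L=[atz('wrist',f(p),z,T) for p in[(98,196),(382,196)]];print('boss',np.linalg.norm(L[0]-L[1]),(L[0]+L[1])[:2]/2)
p=camera_params('wrist');E=T@p['mount'];print('cam',E[:3,3])
# combine with side: head centre px
print('side head c5->px',347-35+(487-450)/4,221-60+310/4)
E
```

```text
tool x az 34.78376678918559
109.0 4891.0 [321.26  99.01]
45 (array([491.87, 140.58]), array([ 4.39, 14.36]), np.float64(34.11997826235165))
52 (array([492.11, 140.72]), array([ 4.26, 13.95]), np.float64(34.11997826235162))
60 (array([492.38, 140.89]), array([ 4.12, 13.48]), np.float64(34.11997826235162))Traceback (most recent call last):
  File "<stdin>", line 13, in <module>
  File "<stdin>", line 11, in toaz
  File "h.py", line 12, in atz
    o,d=ray(name,px,T);return o+d*(z-o[2])/d[2]
        ~~~^^^^^^^^^^^
  File "h.py", line 6, in ray
    p=camera_params(name);K=p['intrinsics']
ValueError: time passes only in moves, steps and waits
```

```bash
sed -i 's/^def ray/_c={}\n_cp=camera_params\ndef camera_params(n):\n    if n not in _c:_c[n]=_cp(n)\n    return _c[n]\ndef ray/' h.py; python3 - <<'E'
from h import *
np.set_printoptions(precision=2,suppress=True)
T=np.load('w4.npy')
f=lambda p:(274+p[0]/5,60+p[1]/5)
for z in(48,56,65):
    L=[atz('wrist',f(p),z,T) for p in[(139,196),(339,196),(238,92),(238,302)]];print(z,np.linalg.norm(L[0]-L[1]),np.linalg.norm(L[2]-L[3]),(L[0]+L[1])[:2]/2,(L[2]+L[3])[:2]/2)
L=[atz('wrist',f(p),40,T) for p in[(98,196),(382,196)]];print('boss',np.linalg.norm(L[0]-L[1]),(L[0]+L[1])[:2]/2)
px=(347-35+(487-450)/4,221-60+308/4)
for z in(48,56,65):print('side',z,atz('side',px,z))
print(read_state()['eef_pos'])
tip=T[:3,3]-[0,0,77.2]
print('tip proj',project('side',tip),'seen',347-35+(594-450)/4,221-60+243/4, atz('side',(348,221.75),tip[2]),tip)
E
```

```text
48 27.640767226478346 27.84301148555852 [492.11 140.27] [491.69 140.16]
56 26.72100025169181 26.916514683455034 [492.37 140.45] [491.97 140.34]
65 25.686262405056926 25.8742057810886 [492.67 140.65] [492.28 140.54]
boss 40.55600691834744 [491.92 139.98]
side 48 [490.12 140.35  48.  ]
side 56 [488.63 146.75  56.  ]
side 65 [486.96 153.94  65.  ]
[431.65  97.9  154.29]
tip proj [347.31 221.91] seen 348.0 221.75 [429.87  96.97  77.04] [431.49  97.9   77.04]
```

Emit:
drive_tool --plan '[[[30,21.5,0,0,0,-0.7],[30,21.5,0,0,0,0],[0,0,0,0,0,0],[0,0,0,0,0,0],[0,0,0,0,0,0]]]'

```text
t: 6.82
eef_pos: [490.4, 140.5, 153.5]
orientation: [0.0, 0.956, 0.293, -0.0]
ft_force: [0.1, -0.1, -1.6]
opening: 25.5
gripper_force: 69.0
```

Emit:
drive_tool --plan '[[[0,0,-5,0,0,0],[0,0,-5,0,0,0],[0,0,0,0,0,0],[0,0,0,0,0,0]]]'

```text
t: 7.32
eef_pos: [491.1, 141.0, 143.2]
orientation: [-0.0, 0.956, 0.293, -0.0]
ft_force: [0.4, 0.3, -1.0]
opening: 25.3
gripper_force: 69.0
```

```bash
python3 - <<'E'
from h import *
np.set_printoptions(precision=2,suppress=True)
s,b=snap('side','d5.png');T=Tool(s);print(s['eef_pos'],np.degrees(np.arctan2(T[1,0],T[0,0])),T[:3,2],s['ft_force'],s['joint_positions'])
tip=T[:3,3]-[0,0,77.2];_,a=snap('scene','s5.png')
p,q=project('side',tip),project('scene',tip);print(p,q)
i,j=p.astype(int),q.astype(int)
A=cv2.resize(b[i[1]-30:i[1]+30,i[0]-30:i[0]+30,::-1],None,fx=6,fy=6,interpolation=2);B=cv2.resize(a[j[1]-30:j[1]+30,j[0]-30:j[0]+30,::-1],None,fx=6,fy=6,interpolation=2)
cv2.imwrite('pics/c6.png',np.hstack([A,B]));print(i-30,j-30)
E
```

```text
[491.07 140.96 143.22] 34.097336893451136 [-0. -0. -1.] [ 0.43  0.31 -0.99] [ 0.16  0.46  1.74 -0.    0.94  1.14]
[320.79 233.57] [338.26 164.78]
[290 203] [308 134]
```

View pics/c6.png

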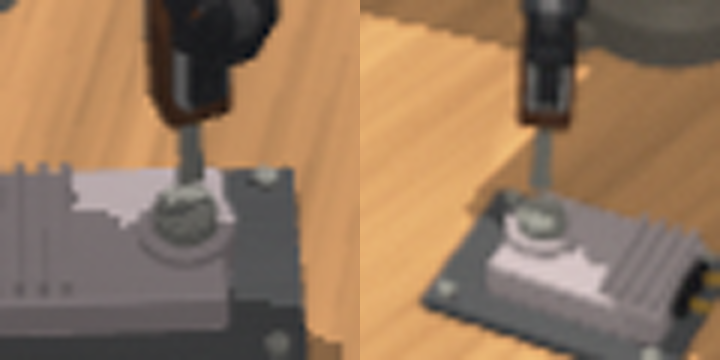

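The blade is now right above the head in both views, with a gap of about 15 mm. I'll go down by feel.

Emit:
drive_tool --plan '[[[0.5,0,-3,0,0,0],[0,0,-3,0,0,0],[0,0,-2,0,0,0],[0,0,0,0,0,0]]]'

```text
t: 7.92
eef_pos: [491.5, 141.0, 135.1]
orientation: [-0.0, 0.956, 0.293, -0.0]
ft_force: [-0.1, 0.2, -1.1]
opening: 25.2
gripper_force: 69.0
```

Emit:
drive_tool --plan '[[[0,0,-1,0,0,0],[0,0,0,0,0,0]]]'

```text
t: 8.18
eef_pos: [491.6, 141.0, 134.3]
orientation: [-0.0, 0.956, 0.293, 0.0]
ft_force: [-0.3, -0.3, -1.7]
opening: 25.2
gripper_force: 69.0
```

Emit:
drive_tool --plan '[[[0,0,-0.8,0,0,0],[0,0,0,0,0,0]]]'

```text
t: 8.43
eef_pos: [491.6, 141.0, 133.4]
orientation: [-0.0, 0.956, 0.293, -0.0]
ft_force: [0.7, -1.6, -0.8]
opening: 25.4
gripper_force: 69.0
```

```bash
python3 - <<'E'
from h import *
np.set_printoptions(precision=2,suppress=True)
s=read_state();print(s['eef_pos'],s['ft_force'],s['wrist_torque'],s['tau'])
for z in(48,52,56):
    for P in [(491.5,141,z)]:print(z,project('side',P),project('scene',P))
J=lambda n:np.array([project(n,(492.5,141,50))-project(n,(491.5,141,50)),project(n,(491.5,142,50))-project(n,(491.5,141,50)),project(n,(491.5,141,51))-project(n,(491.5,141,50))]);print(J('side'),J('scene'))
E
```

```text
[491.55 140.97 133.43] [ 0.7  -1.56 -0.85] [-0.01 -0.02 -0.03] [ -0.   -75.15 -26.81  -0.    -0.03   0.  ]
48 [320.66 238.1 ] [338.09 168.95]
52 [320.65 237.1 ] [338.15 168.04]
56 [320.64 236.09] [338.21 167.13]
[[-0.38 -0.07]
 [-0.09  0.3 ]
 [-0.   -0.25]] [[ 0.23  0.13]
 [ 0.18 -0.14]
 [ 0.02 -0.23]]
```

Emit:
drive_tool --plan '[[[0,0,-0.6,0,0,0],[0,0,0,0,0,0]]]'

```text
t: 8.68
eef_pos: [491.6, 141.0, 132.8]
orientation: [-0.0, 0.956, 0.293, -0.0]
ft_force: [0.9, -0.1, -1.6]
opening: 25.1
gripper_force: 69.0
```

Emit:
drive_tool --plan '[[[0,0,-0.6,0,0,0],[0,0,0,0,0,0]]]'

```text
t: 8.93
eef_pos: [491.6, 141.0, 132.2]
orientation: [-0.0, 0.956, 0.293, -0.0]
ft_force: [-0.7, 0.5, -1.1]
opening: 25.1
gripper_force: 69.0
```

Emit:
drive_tool --plan '[[[0,0,-0.6,0,0,0],[0,0,0,0,0,0]]]'

```text
t: 9.18
eef_pos: [491.5, 141.0, 131.6]
orientation: [0.0, 0.956, 0.293, -0.0]
ft_force: [0.0, 0.5, -1.2]
opening: 25.2
gripper_force: 69.0
```

Emit:
drive_tool --plan '[[[0,0,-0.7,0,0,0],[0,0,0,0,0,0]]]'

```text
t: 9.43
eef_pos: [491.5, 141.0, 130.9]
orientation: [-0.0, 0.956, 0.293, -0.0]
ft_force: [-0.1, 0.3, -0.9]
opening: 24.9
gripper_force: 69.0
```

Emit:
drive_tool --plan '[[[0,0,-0.7,0,0,0],[0,0,0,0,0,0]]]'

```text
t: 9.68
eef_pos: [491.6, 141.0, 130.2]
orientation: [-0.0, 0.956, 0.293, -0.0]
ft_force: [0.2, 0.1, -0.8]
opening: 25.2
gripper_force: 69.0
```

Emit:
drive_tool --plan '[[[0,0,-0.7,0,0,0],[0,0,0,0,0,0]]]'

```text
t: 9.93
eef_pos: [491.5, 141.0, 129.5]
orientation: [-0.0, 0.956, 0.293, -0.0]
ft_force: [1.2, 0.0, -1.2]
opening: 25.2
gripper_force: 69.0
```

Tip is at about 52.3 mm with no contact yet.

Emit:
drive_tool --plan '[[[0,0,-0.7,0,0,0],[0,0,0,0,0,0]]]'

```text
t: 10.18
eef_pos: [491.5, 141.0, 128.8]
orientation: [-0.0, 0.956, 0.293, -0.0]
ft_force: [0.3, -0.4, -1.4]
opening: 25.3
gripper_force: 69.0
```

Emit:
drive_tool --plan '[[[0,0,-0.7,0,0,0],[0,0,0,0,0,0]]]'

```text
t: 10.42
eef_pos: [491.5, 141.0, 128.1]
orientation: [-0.0, 0.956, 0.293, -0.0]
ft_force: [-0.6, 0.1, -2.6]
opening: 25.0
gripper_force: 69.0
```

Emit:
drive_tool --plan '[[[0,0,-0.7,0,0,0],[0,0,0,0,0,0]]]'

```text
t: 10.68
eef_pos: [491.5, 141.0, 127.4]
orientation: [-0.0, 0.956, 0.293, -0.0]
ft_force: [-0.3, -0.0, -1.2]
opening: 25.2
gripper_force: 69.0
```

Emit:
drive_tool --plan '[[[0,0,-0.6,0,0,0],[0,0,0,0,0,0]]]'

```text
t: 10.92
eef_pos: [491.5, 141.0, 126.8]
orientation: [-0.0, 0.956, 0.293, -0.0]
ft_force: [-0.1, 0.8, -1.1]
opening: 25.5
gripper_force: 69.0
```

Emit:
drive_tool --plan '[[[0,0,-0.6,0,0,0],[0,0,0,0,0,0]]]'

```text
t: 11.18
eef_pos: [491.5, 141.0, 126.2]
orientation: [-0.0, 0.956, 0.293, -0.0]
ft_force: [-0.1, -0.2, -0.5]
opening: 25.5
gripper_force: 69.0
```

Emit:
drive_tool --plan '[[[0,0,-0.6,0,0,0],[0,0,0,0,0,0]]]'

```text
t: 11.42
eef_pos: [491.5, 141.0, 125.6]
orientation: [-0.0, 0.956, 0.293, -0.0]
ft_force: [-0.1, -0.2, -1.1]
opening: 25.2
gripper_force: 69.0
```

Emit:
drive_tool --plan '[[[0,0,-0.6,0,0,0],[0,0,0,0,0,0]]]'

```text
t: 11.68
eef_pos: [491.5, 141.0, 125.0]
orientation: [-0.0, 0.956, 0.293, -0.0]
ft_force: [0.6, 0.4, -1.4]
opening: 25.2
gripper_force: 69.0
```

Emit:
drive_tool --plan '[[[0,0,-0.6,0,0,0],[0,0,0,0,0,0]]]'

```text
t: 11.92
eef_pos: [491.5, 141.0, 124.4]
orientation: [-0.0, 0.956, 0.293, -0.0]
ft_force: [0.1, -0.0, -1.4]
opening: 25.0
gripper_force: 69.0
```

Emit:
drive_tool --plan '[[[0,0,-0.6,0,0,0],[0,0,0,0,0,0]]]'

```text
t: 12.18
eef_pos: [491.5, 141.0, 123.8]
orientation: [-0.0, 0.956, 0.293, -0.0]
ft_force: [-0.3, 0.9, -0.8]
opening: 25.1
gripper_force: 69.0
```

Emit:
drive_tool --plan '[[[0,0,-0.6,0,0,0],[0,0,0,0,0,0]]]'

```text
t: 12.42
eef_pos: [491.6, 141.0, 123.2]
orientation: [-0.0, 0.956, 0.293, -0.0]
ft_force: [0.3, -0.3, -0.7]
opening: 25.1
gripper_force: 69.0
```

Emit:
drive_tool --plan '[[[0,0,-0.6,0,0,0],[0,0,0,0,0,0]]]'

```text
t: 12.68
eef_pos: [491.5, 141.0, 122.6]
orientation: [-0.0, 0.956, 0.293, -0.0]
ft_force: [0.0, 0.0, -0.9]
opening: 25.2
gripper_force: 69.0
```

Emit:
drive_tool --plan '[[[0,0,-0.6,0,0,0],[0,0,0,0,0,0]]]'

```text
t: 12.92
eef_pos: [491.6, 141.0, 122.1]
orientation: [-0.0, 0.956, 0.293, 0.0]
ft_force: [0.2, 0.5, 1.1]
opening: 25.2
gripper_force: 69.0
```

Contact is at tip z ≈ 44.9 mm, below the lowest possible head top (48 mm). So the blade is in the slot and on its floor, with the head at about 50 mm. I'll press lightly and take up the angular play.

Emit:
drive_tool --plan '[[[0,0,-0.3,0,0,0],[0,0,0,0,0,-3],[0,0,0,0,0,-3],[0,0,0,0,0,0]]]'

```text
t: 13.42
eef_pos: [491.8, 141.0, 122.0]
orientation: [0.0, 0.97, 0.243, 0.0]
ft_force: [-0.4, -0.7, 4.0]
opening: 25.1
gripper_force: 69.5
```

```bash
cat > st.py <<'E'
from h import *
np.set_printoptions(precision=2,suppress=True)
s=read_state();T=Tool(s);print(s['t'],s['eef_pos'],'az',round(np.degrees(np.arctan2(T[1,0],T[0,0])),2),s['ft_force'],s['wrist_torque'])
E
python3 st.py
```

```text
13.425 [491.78 140.99 121.96] az 28.11 [-0.35 -0.68  3.99] [-0.05 -0.03  0.02]
```

Emit:
drive_tool --plan '[[[0,0,0,0,0,-2],[0,0,0,0,0,-2],[0,0,-0.05,0,0,-2],[0,0,-0.1,0,0,-2],[0,0,0,0,0,0]]]'

```text
t: 14.05
eef_pos: [491.7, 140.9, 121.7]
orientation: [0.0, 0.985, 0.174, 0.0]
ft_force: [0.9, -2.8, 4.6]
opening: 25.2
gripper_force: 69.7
```

```bash
python3 st.py
```

```text
14.05 [491.74 140.86 121.69] az 20.01 [ 0.93 -2.84  4.62] [-0.83 -0.34 -0.  ]
```

Emit:
drive_tool --plan '[[[0.1,-0.2,-0.15,0,0,-2.5],[0,-0.2,-0.15,0,0,-2.5],[0,0,-0.15,0,0,-2.5],[0,0,0,0,0,0]]]'

```text
t: 14.55
eef_pos: [491.7, 140.7, 121.2]
orientation: [-0.0, 0.994, 0.109, 0.0]
ft_force: [0.5, -1.9, 5.8]
opening: 25.4
gripper_force: 69.8
```

```bash
python3 st.py
```

```text
14.55 [491.73 140.67 121.23] az 12.49 [ 0.54 -1.9   5.84] [-0.3  -0.15  0.04]
```

Emit:
drive_tool --plan '[[[0,-0.1,-0.12,0,0,-2.5],[0,-0.1,-0.13,0,0,-2.5],[0,0,-0.14,0,0,-2.5],[0,0,-0.14,0,0,-2.5],[0,0,0,0,0,0]]]'

```text
t: 15.18
eef_pos: [491.7, 140.5, 120.7]
orientation: [-0.0, 1.0, 0.022, 0.0]
ft_force: [0.6, 0.9, 3.7]
opening: 25.4
gripper_force: 69.7
```

```bash
python3 st.py
```

```text
15.175 [491.69 140.54 120.68] az 2.57 [0.61 0.95 3.66] [ 0.01 -0.16  0.04]
```

Emit:
drive_tool --plan '[[[0,0,-0.17,0,0,-2.5],[0,0,-0.16,0,0,-2.5],[0,0,-0.16,0,0,-2.5],[0,0,-0.16,0,0,-2.5],[0,0,0,0,0,0]]]'

```text
t: 15.8
eef_pos: [491.6, 140.5, 120.0]
orientation: [-0.0, 0.998, -0.065, -0.0]
ft_force: [1.4, 0.6, 4.9]
opening: 25.2
gripper_force: 69.8
```

```bash
python3 st.py
```

```text
15.8 [491.63 140.54 120.03] az -7.41 [1.35 0.62 4.94] [ 0.12 -0.13  0.01]
```

Emit:
drive_tool --plan '[[[0,0,-0.14,0,0,-2.5],[0,0,-0.15,0,0,-2.5],[0,0,-0.15,0,0,-2.5],[0,0,0,0,0,0]]]'

```text
t: 16.3
eef_pos: [491.6, 140.5, 119.6]
orientation: [-0.0, 0.992, -0.13, -0.0]
ft_force: [-0.6, 0.3, 4.6]
opening: 25.1
gripper_force: 69.8
```

```bash
python3 st.py
```

```text
16.3 [491.64 140.55 119.56] az -14.91 [-0.55  0.32  4.6 ] [ 0.19 -0.07  0.02]
```

Emit:
drive_tool --plan '[[[0,0,-0.09,0,0,-1.5],[0,0,-0.08,0,0,-1.2],[0,0,0,0,0,0]]]'

```text
t: 16.68
eef_pos: [491.6, 140.6, 119.4]
orientation: [-0.0, 0.988, -0.153, -0.0]
ft_force: [-0.1, 0.0, 4.9]
opening: 25.3
gripper_force: 69.8
```

```bash
python3 st.py
```

```text
16.675 [491.64 140.55 119.41] az -17.59 [-0.05  0.01  4.91] [ 0.22 -0.03  0.02]
```

Emit:
drive_tool --plan '[[[0,0,-0.08,0,0,-1.3],[0,0,-0.08,0,0,-1.3],[0,0,0,0,0,0]]]'

```text
t: 17.05
eef_pos: [491.6, 140.6, 119.3]
orientation: [-0.0, 0.985, -0.175, -0.0]
ft_force: [-0.1, 0.6, 5.9]
opening: 25.5
gripper_force: 69.8
```

```bash
python3 st.py
```

```text
17.05 [491.62 140.56 119.25] az -20.19 [-0.13  0.65  5.89] [ 0.2  -0.06  0.02]
```

Emit:
drive_tool --plan '[[[0,0,0,0,0,-1.2],[0,0,-0.05,0,0,-1.2],[0,0,0,0,0,0]]]'

```text
t: 17.42
eef_pos: [491.6, 140.5, 119.2]
orientation: [-0.0, 0.981, -0.196, -0.0]
ft_force: [-0.2, 1.2, 4.6]
opening: 25.4
gripper_force: 69.7
```

```bash
python3 st.py
```

```text
17.425 [491.64 140.5  119.17] az -22.61 [-0.17  1.16  4.61] [ 0.37 -0.07  0.02]
```

Emit:
drive_tool --plan '[[[0,0,-0.05,0,0,-1],[0,0,-0.05,0,0,-1],[0,0,0,0,0,0]]]'

```text
t: 17.8
eef_pos: [491.7, 140.4, 119.1]
orientation: [-0.0, 0.977, -0.213, -0.0]
ft_force: [-0.2, 3.2, 3.5]
opening: 25.0
gripper_force: 69.6
```

```bash
python3 st.py
```

```text
17.8 [491.68 140.41 119.06] az -24.62 [-0.24  3.21  3.45] [ 0.64 -0.03 -0.01]
```

Emit:
drive_tool --plan '[[[0.1,0.2,-0.05,0,0,0],[0,0,-0.05,0,0,-1],[0,0,0,0,0,0]]]'

```text
t: 18.18
eef_pos: [491.7, 140.5, 118.9]
orientation: [0.0, 0.975, -0.222, -0.0]
ft_force: [0.1, 1.9, 4.0]
opening: 25.3
gripper_force: 69.8
```

```bash
python3 st.py; sleep 0
```

```text
18.175 [491.69 140.52 118.94] az -25.63 [0.08 1.87 4.03] [0.24 0.12 0.08]
```

Emit:
drive_tool --plan '[[[0,0,-0.03,0,0,-0.8],[0,0,0,0,0,0],[0,0,0,0,0,0]]]'

```text
t: 18.55
eef_pos: [491.7, 140.5, 118.9]
orientation: [0.0, 0.974, -0.228, -0.0]
ft_force: [-0.3, 1.2, 3.7]
opening: 25.1
gripper_force: 69.7
```

```bash
python3 st.py; sleep 0
```

```text
18.55 [491.7  140.54 118.92] az -26.4 [-0.26  1.18  3.71] [0.16 0.16 0.09]
```

Emit:
drive_tool --plan '[[[0,0,0.12,0,0,0],[0,0,0,0,0,0]]]'

```text
t: 18.8
eef_pos: [491.7, 140.6, 119.0]
orientation: [0.0, 0.974, -0.228, -0.0]
ft_force: [-1.0, 1.3, 2.6]
opening: 25.4
gripper_force: 69.5
```

```bash
python3 st.py
```

```text
18.8 [491.72 140.55 119.02] az -26.4 [-1.01  1.33  2.65] [0.17 0.17 0.  ]
```

Emit:
drive_tool --plan '[[[0,0,0,0,0,-0.5],[0,0,0,0,0,0]]]'

```text
t: 19.05
eef_pos: [491.7, 140.5, 119.0]
orientation: [0.0, 0.973, -0.233, -0.0]
ft_force: [-0.3, 1.7, 2.1]
opening: 25.3
gripper_force: 69.4
```

```bash
python3 st.py
```

```text
19.05 [491.69 140.52 119.02] az -26.92 [-0.3   1.66  2.07] [0.16 0.13 0.03]
```

```bash
cat > av.py <<'E'
from h import *
np.set_printoptions(precision=3,suppress=True)
L=[]
for i in range(10):
    camera('side');s=read_state();L.append(np.r_[s['eef_pos'],s['ft_force'],s['wrist_torque'],s['tau'][5]])
L=np.array(L);T=Tool(s);print(s['t'],'az',round(np.degrees(np.arctan2(T[1,0],T[0,0])),2));print(L.mean(0));print(L.std(0))
E
python3 av.py
```

```text
19.55 az -26.9
[491.715 140.554 119.036  -0.71    0.497   2.38    0.125   0.196   0.045
   0.054]
[0.011 0.012 0.01  0.466 0.547 0.624 0.031 0.031 0.024 0.022]
```

Emit:
drive_tool --plan '[[[0,0,-0.05,0,0,-0.6],[0,0,-0.05,0,0,-0.6],[0,0,0,0,0,0]]]'

```text
t: 19.92
eef_pos: [491.8, 140.6, 119.0]
orientation: [0.0, 0.97, -0.243, -0.0]
ft_force: [-0.9, -0.2, 2.2]
opening: 25.4
gripper_force: 69.4
```

```bash
python3 av.py
```

```text
20.425 az -28.1
[491.753 140.566 118.967  -1.234   0.384   2.487   0.085   0.264   0.042
   0.062]
[0.018 0.01  0.01  0.381 0.366 0.496 0.013 0.03  0.022 0.029]
```

The screw is still turning, since the floor sinks at the right rate and torque is steady. I'll continue to the stop.

Emit:
drive_tool --plan '[[[0,0,-0.06,0,0,-0.7],[0,0,-0.06,0,0,-0.7],[0,0,0,0,0,0]]]'

```text
t: 20.8
eef_pos: [491.8, 140.6, 118.9]
orientation: [0.0, 0.967, -0.255, 0.0]
ft_force: [-1.0, -0.2, 4.5]
opening: 25.3
gripper_force: 69.6
```

```bash
python3 av.py
```

```text
21.3 az -29.5
[491.773 140.568 118.863  -1.607  -0.558   4.257  -0.019   0.337   0.064
   0.086]
[0.012 0.008 0.012 0.503 0.39  0.437 0.029 0.027 0.019 0.033]
```

Emit:
drive_tool --plan '[[[0,0,0,0,0,-0.8],[0,0,0,0,0,0]]]'

```text
t: 21.55
eef_pos: [491.8, 140.6, 118.9]
orientation: [-0.0, 0.965, -0.262, 0.0]
ft_force: [-1.5, -0.3, 4.5]
opening: 25.1
gripper_force: 69.7
```

```bash
python3 av.py
```

```text
22.05 az -30.3
[491.766 140.572 118.85   -1.482  -0.217   4.604  -0.062   0.348   0.074
   0.102]
[0.016 0.014 0.009 0.315 0.38  0.518 0.032 0.032 0.021 0.035]
```

Turning 0.8° more with no downward command brought no sinking, and torque rose, so the screw is at its stop. I'll relieve the turn, lift out and return to the stand.

Emit:
drive_tool --plan '[[[0,0,0,0,0,4],[0,0,0,0,0,4],[0,0,1,0,0,1],[0,0,5,0,0,0],[0,0,10,0,0,0]]]'

```text
t: 22.68
eef_pos: [491.6, 140.5, 135.1]
orientation: [0.0, 0.983, -0.185, -0.0]
ft_force: [0.5, -0.2, -0.2]
opening: 25.2
gripper_force: 69.1
```

Emit:
drive_tool --plan '[[[0,0,40,0,0,0],[0,0,35,0,0,2],[0,-50,0,0,0,0],[0,-60,0,0,0,0],[0,-60,0,0,0,0]]]'

```text
t: 23.3
eef_pos: [491.7, -31.0, 210.8]
orientation: [0.0, 0.986, -0.168, 0.001]
ft_force: [1.3, 0.4, -0.6]
opening: 25.4
gripper_force: 69.1
```

Emit:
drive_tool --plan '[[[0,-60,0,0,0,0],[1,-60,0,0,0,0],[0,-40,0,0,0,0],[0,-15,0,0,0,0],[0,0,0,0,0,0]]]'

```text
t: 23.92
eef_pos: [492.7, -204.8, 210.1]
orientation: [-0.0, 0.986, -0.168, 0.0]
ft_force: [0.1, 0.5, -0.8]
opening: 25.0
gripper_force: 69.2
```

Emit:
drive_tool --plan '[[[0,0,-20,0,0,0],[0,0,-20,0,0,0],[0,0,0,0,0,0],[0,0,0,0,0,0]]]'

```text
t: 24.42
eef_pos: [493.1, -203.8, 170.6]
orientation: [0.0, 0.986, -0.167, 0.0]
ft_force: [0.0, 1.1, 0.4]
opening: 25.5
gripper_force: 69.2
```

```bash
python3 av.py; python3 - <<'E'
from h import *
s,w=snap('wrist','w7.png');T=Tool(s);_,b=snap('side','d7.png');_,a=snap('scene','s7.png')
tip=T[:3,3]-[0,0,77.2]
W=cv2.resize(w[100:400,210:430,::-1],None,fx=1.3,fy=1.3)
i,j=project('side',tip).astype(int),project('scene',tip).astype(int)
A=cv2.resize(b[i[1]-30:i[1]+35,i[0]-30:i[0]+30,::-1],None,fx=4,fy=4,interpolation=2);B=cv2.resize(a[j[1]-30:j[1]+35,j[0]-30:j[0]+30,::-1],None,fx=4,fy=4,interpolation=2)
C=cv2.resize(b[215:260,300:345,::-1],None,fx=5,fy=5,interpolation=2)
o=np.zeros((540,780,3),np.uint8);o[:390,:286]=W;o[:260,290:530]=A;o[:260,535:775]=B;o[270:495,300:525]=C
cv2.imwrite('pics/c7.png',o);print(i-30,j-30,project('side',tip),project('scene',tip))
E
```

```text
24.925 az -19.31
[ 492.996 -204.379  170.355    0.213    0.032   -0.86     0.015   -0.007
    0.007    0.008]
[0.176 0.145 0.307 0.279 0.451 0.57  0.015 0.028 0.022 0.006]
[315 109] [233 186] [345.81711918 139.91674408] [263.22452159 216.09859995]
```

View pics/c7.png

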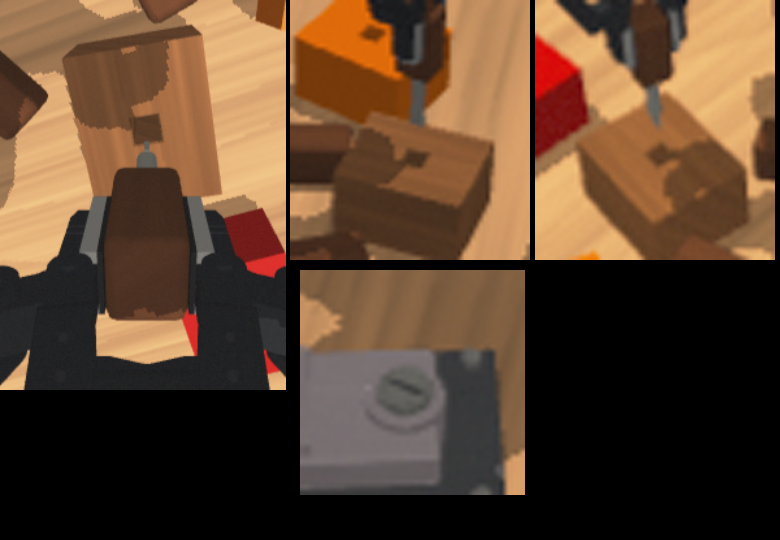

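The pictures show the stand's hole free, at wrist (323,199), side (345.8,148.5) and scene (265,225). The driver hangs straight above it, and the screw's slot has clearly turned.

```bash
python3 - <<'E'
from h import *
np.set_printoptions(precision=2,suppress=True)
s=read_state();T=Tool(s);print(s['eef_pos'],s['t'])
print(atz('wrist',(323.1,199.2),60,T),atz('side',(345.75,148.5),60),atz('scene',(265.25,224.75),60))
a,b=[atz('side',(300+(x-300)/5,215+(y-270)/5),46.7) for x,y in[(387,382),(421,398)]];d=a-b;print('slot az',np.degrees(np.arctan2(d[1],d[0])))
E
```

```text
[ 492.77 -204.45  169.84] 25.075
[ 492.37 -205.32   60.  ] [ 491.92 -204.06   60.  ] [ 497.59 -204.61   60.  ]
slot az -18.712806390344795
```

The slot turned about 53° ≈ 0.92 rad, so the screw is home. Next I'll insert the driver.

Emit:
drive_tool --plan '[[[-0.3,-0.7,-25,0,0,0],[0,0,-5,0,0,0],[0,0,-5,0,0,0],[0,0,0,0,0,0]]]'

```text
t: 25.58
eef_pos: [492.6, -205.1, 135.0]
orientation: [0.0, 0.986, -0.168, 0.0]
ft_force: [-0.5, 0.2, -1.2]
opening: 25.3
gripper_force: 69.2
```

Emit:
drive_tool --plan '[[[0,0,-8,0,0,0],[0,0,0,0,0,0]]]'

```text
t: 25.82
eef_pos: [492.3, -205.0, 126.5]
orientation: [-0.0, 0.986, -0.168, -0.0]
ft_force: [0.0, 0.6, -1.2]
opening: 25.2
gripper_force: 69.2
```

```bash
python3 st.py
```

```text
25.825 [ 492.28 -204.99  126.46] az -19.3 [ 0.05  0.6  -1.18] [-0.01  0.06  0.  ]
```

The tip is 11 mm inside the hole with no contact force.

Emit:
drive_tool --plan '[[[0,0,-12,0,0,0],[0,0,-12,0,0,0],[0,0,-10,0,0,0],[0,0,-3,0,0,0],[0,0,0,0,0,0]]]'

```text
t: 26.45
eef_pos: [492.4, -205.1, 89.6]
orientation: [-0.0, 0.986, -0.168, -0.0]
ft_force: [0.2, -0.2, -1.1]
opening: 25.3
gripper_force: 69.2
```

```bash
python3 st.py
```

```text
26.45 [ 492.42 -205.09   89.64] az -19.3 [ 0.24 -0.19 -1.13] [ 0.04 -0.   -0.  ]
```

Emit:
drive_tool --plan '[[[0,0,-1.2,0,0,0],[0,0,-1,0,0,0],[0,0,0,0,0,0]]]'

```text
t: 26.82
eef_pos: [492.5, -205.2, 87.7]
orientation: [0.0, 0.986, -0.168, 0.0]
ft_force: [-0.1, 0.3, -1.4]
opening: 25.5
gripper_force: 69.2
```

```bash
python3 st.py
```

```text
26.825 [ 492.5  -205.15   87.74] az -19.3 [-0.13  0.29 -1.39] [ 0.01 -0.05 -0.04]
```

Emit:
drive_tool --plan '[[[0,0,-0.6,0,0,0],[0,0,0,0,0,0]]]'

```text
t: 27.08
eef_pos: [492.5, -205.1, 87.2]
orientation: [0.0, 0.986, -0.168, 0.0]
ft_force: [-0.5, 0.9, 3.8]
opening: 25.0
gripper_force: 69.8
```

Emit:
drive_tool --plan '[[[0,0,0,0,0,0],[0,0,0,0,0,0],[0,0,0,0,0,0],[0,0,0,0,0,0]]]' --jaw 0.72

```text
t: 27.58
eef_pos: [492.5, -205.1, 87.0]
orientation: [-0.0, 0.986, -0.168, -0.0]
ft_force: [0.4, 0.7, -0.3]
opening: 61.4
gripper_force: 0.0
```

Emit:
drive_tool --plan '[[[0,0,15,0,0,0],[0,0,40,0,0,0],[0,0,40,0,0,0],[0,0,40,0,0,0],[0,0,0,0,0,0]]]'

```text
t: 28.2
eef_pos: [493.8, -205.8, 225.8]
orientation: [0.001, 0.986, -0.168, 0.003]
ft_force: [0.4, -0.3, -0.8]
opening: 61.2
gripper_force: 0.0
```

```bash
python3 st.py; python3 - <<'E'
from h import *
np.set_printoptions(precision=1,suppress=True)
s,w=snap('wrist','w9.png');T=Tool(s);snap('side','d9.png')
# compare side view with initial d2 in the driver area; numeric check of handle top in wrist
print([project('wrist',(492.5,-205.2,z),T) for z in(116,60)],s['opening'])
a=cv2.imread('pics/d9.png').astype(int);d=cv2.imread('pics/d2.png').astype(int)
diff=np.abs(a-d).max(2)[115:180,320:375];print((diff>40).sum(),diff.size)
g=cv2.cvtColor(w,cv2.COLOR_RGB2GRAY);u,v=project('wrist',(492.5,-205.2,116),T).astype(int)
hsv=w[v-30:v+30,u-40:u+40].astype(int).sum(2);
print((hsv[::4,::4]//8))
E
```

```text
28.2 [ 493.79 -205.82  225.84] az -19.3 [ 0.43 -0.32 -0.79] [-0.03  0.02  0.  ]
[array([321.5, 201.7]), array([321.5, 182.1])] 61.22413962062308
476 3575
[[39 39 37 25 28 27 26 18 14 15 15 16 15 15 40 40 42 40 37 39]
 [38 39 38 25 27 29 26 15 15 15 16 16 15 15 37 40 43 40 37 38]
 [38 40 38 30 26 28 26 15 15 15 15 15 15 15 21 40 42 40 37 38]
 [38 40 38 25 26 28 26 15 16 16 15 16 15 15 16 41 40 40 37 38]
 [38 39 37 37 26 28 27 22 24 24 24 25 25 27 23 40 40 40 37 38]
 [39 37 38 37 38 27 28 24 27 29 28 28 29 28 25 40 40 41 38 37]
 [39 37 38 38 37 41 42 25 28 27 28 27 28 27 24 39 40 40 39 38]
 [39 37 38 38 37 40 42 24 28 27 28 27 27 28 24 39 41 40 39 37]
 [38 38 39 37 37 38 42 24 27 27 27 27 27 27 24 39 40 40 39 37]
 [48 39 38 37 38 37 42 24 26 26 26 27 26 27 24 39 40 40 40 37]
 [58 38 37 38 37 37 41 23 26 26 26 26 27 27 24 39 40 40 39 38]
 [61 42 36 38 38 37 40 23 25 26 26 26 27 28 26 39 40 40 39 37]
 [62 62 37 38 38 37 39 38 29 29 30 30 31 31 40 39 40 40 39 38]
 [65 65 38 38 36 37 38 42 40 40 42 39 41 41 42 38 40 41 39 38]
 [64 62 38 37 37 38 38 42 41 38 43 39 41 40 41 38 39 45 49 57]]
```

The numeric picture shows the handle upright, square and centred in the stand. It seated on the top with a 4 N touch before release, and the gripper is clear, so I'm handing in.

```bash
python3 -c "
from rig import *
print(finish_job())"
```

```text
the job is handed in; nothing more can be done
None
```

I drove the cam-lock screw to its stop in one go, put the screwdriver back in its stand and released it, then handed the job in at about 28 s; no verdict came back. The slot measured about 0.92 rad of turn and my press stayed under about 7 N. The two larger look-alike screwdrivers fell over by themselves early on, and the robot touched neither.

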